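# Stand the round-topped chopping board in the storage rack

## Task

Take the tall, round-topped chopping board out of the black draining tray and stand it on edge, rounded end up, in a free slot of the steel storage rack. Lower it all the way down between the dividers, roughly centred along the slot, before you let go of it. Leave the low square board in the tray and the pan lid in the rack where they are.

Things in the scene. Friction and masses are not known exactly. Their poses are not given: they have to be found in the camera images.
- board_center (a point): Centre (half-way up) of the board to move: loose, white plastic, 14 mm thick (its x), 130 wide (its y), 170 tall (z up), 0.26 kg. Flat faces; the top is a half disc of 65 mm radius, ending 85 mm above this point: pinch it across its thickness there. It stands in a slot of the black tray (floor 8 mm above the bench, dividers up to 68 mm; slots 26 mm wide, 80 apart).
- rack: Fixed steel rack, 216 (its x) by 140 mm (its y); origin under its centre, on the bench. Dividers along y (110 mm long) leave 3 slots at x = -56, 0, +56 mm: 24 mm wide from the floor (8 mm above the bench) up to 78 mm, flaring to 48 mm at the ridges (103 mm). The board's centre is 93 mm above the bench when fully down. One slot holds the lid, two are free.
- low_board_center (a point): Centre (half-way up) of the other board, to be left alone: loose, white plastic, square corners, 14 mm thick (its x), 150 wide (its y), 100 tall, standing in the tray's other slot; its top is 108 mm above the bench.
- lid_center (a point): Centre (half-way up) of a loose black plastic pan lid with a rim, to be left alone: 12 mm thick (its x), 150 wide (its y), 112 tall, standing on edge in one of the rack's slots; its top is 120 mm above the bench.
Not all that is in view belongs to the job. What is shaped like the part that bears board_center but pink or purple is not meant.

How it is judged:
By the outcome, as a careful person would: the job done as asked, in the order asked, and still so for the second after the job is handed in, with the robot touching nothing.
It also fails if it takes over 38 s, if anything falls off the work surface, if the arm or the gripper's body presses on something with over 40 N, if the wrist force passes 120 N, or if a joint passes its speed limit or range.

## Robot

A 6-joint arm with a two-finger parallel gripper is mounted at the origin on the work surface. World frame = base frame: x ahead of the robot, y to its left, z up, the work surface at z = 0. Lengths are in mm, angles in rad, forces in N, time in s.
With the tool pointing down it reaches from about 350 to 975 mm from the base axis. Payload 17.4 kg.
Tool frame: the origin (TCP) lies at the very end of the fingers, on their centre line; the grasp point (between the pads) lies robot.grasp_offset behind it (robot.grasp_offset is the distance from the TCP to the grasp point, in mm); z points along the fingers, y is the direction in which the jaws open and shut (so a half turn about z gives the same grasp; the last joint's range is limited). The gripper opens to 85 mm and grips with 20 to 120 N. Pads are 22 mm wide; open, the fingers measure 114 mm over their backs; the gripper's body (76 mm by 85 mm) begins 54 mm behind the grasp point. The pads swing forward as they close: fully open they stand 13 mm farther back than shut.
Start: joints at [-1.312, 0.116, 1.442, -0, 1.584, -0.038], TCP at [197.402, -645.496, 196.803] pointing down, gripper open.
Joint ranges: [-2.83, 2.83], [-0.83, 2.19], [0.07, 2.5], [-1.14, 4.28], [0.01, 3], [-2.97, 2.97]. Speed limits (rad/s): [1.89, 1.89, 2.22, 3.14, 3.14, 3.14].

## Interface

Orientations are given as a unit quaternion [x, y, z, w].
In Python, from workcell import robot, cams gives the robot as it stands.
- The arm moves only by the shell command python3 -m inch 'ROWS'. ROWS is JSON, one flat list of numbers, 5 for each row, row after row: the opening in per cent of the stroke, from 0 (shut) to 100 (fully open), then the shift along the tool's x, y, z in m, then the turn about the tool's z in rad. A call has 1 to 5 rows; each row is the pose to reach, as a shift and turn from the pose commanded when the call began, along the tool's axes at that moment; what a row does not reach only later rows make up. A row lasts 1/8 s, in which the tool goes at most 62.5 mm and 10.7 degrees, less where a joint would pass 70% of its speed; a pose out of reach is approached as far as the arm can. A call with a gripper value outside its range is refused whole. The fingers move at their own pace and stop on an object; the grip force is fixed at half the most. Time passes only in rows, so rows that repeat a pose let the fingers close. It gives the time, the measured TCP pose, the force and the opening at its end, in the units of the state.
- robot.get_state(): the state, without advancing time (a new reading comes with each control period).
- cams.camera(name): name is "side" or "top" or "wrist"; returns a dict with "image" (384x512x3 uint8, blue, green, red), "z_map" (384x512 float32, mm along the optical axis (not along the pixel's ray), 0 where there is no reading), "fx", "fy", "cx", "cy" (pixels), "xyz" and "attitude" of the camera in the world. Camera axes: x right, y down, z forward; pixel columns grow to the right and rows downward; lengths in mm; the calibration is good to about 2 mm. A picture is of the moment at which its call begins.
- robot.close_job(): hands the job in, once; it reports no verdict.
The state is a dict: "clock": time; "joint_pos": joint angles; "qd": joint speeds; "tau": joint torques, N m; "eef_pos": TCP position; "tool_rot": TCP orientation; "wrist_force": force on the tool from outside, world axes, zero at the start; "torque": the same for the moment, N m; "grip_width": finger opening in mm.
Only numpy, scipy, OpenCV 4.12 (cv2) and the standard library are available. Lean on these libraries where they do the work, as an engineer would, in place of code of your own. Each camera call takes 0.05 s, during which the arm holds its last target.

## Working session

There is one attempt and no reset: what is moved stays moved. The work goes in short steps, Python scripts to look and compute and a shell command to move; the robot and the scene stay as the last step left them, time stands still between calls to the robot, and variables do not carry over. Pictures are saved under pics/ and viewed, and the job is handed in when it is done.

```bash
ls; mkdir -p pics; python3 - <<'E'
from workcell import robot,cams
import cv2,numpy as np
s=robot.get_state();print(s);print(robot.grasp_offset)
for n in ["side","top"]:
    c=cams.camera(n);cv2.imwrite(f"pics/{n}0.png",c["image"])
    np.savez(f"{n}0.npz",**c)
    print(n,c["fx"],c["cx"],c["cy"],c["xyz"],c["attitude"])
E
```

```text
pics
{'clock': 0.0, 'joint_pos': array([-1.31175814e+00,  1.16485283e-01,  1.44228710e+00, -6.18714373e-06,
        1.58397730e+00, -3.77675899e-02]), 'qd': array([-0.00021425,  0.00073944, -0.00102717,  0.00135428,  0.00213123,
        0.00044724]), 'tau': array([ 1.47570467e-03, -7.31974483e+01, -6.32504368e+01,  8.72339615e-05,
        6.12911477e-03, -4.51586459e-05]), 'eef_pos': array([ 197.36630565, -645.25836863,  196.04910589]), 'tool_rot': array([ 9.89008327e-01,  1.47858699e-01, -6.69478850e-05, -5.74634562e-04]), 'wrist_force': array([-0.20737457,  0.6254836 ,  0.46391794]), 'torque': array([-0.0347539 , -0.05260598,  0.04375956]), 'grip_width': 85.28360190996844}
18.700000000000003
side 396.0775824219627 260.8286391851087 191.820858383785 [280.94979131 745.68535938 644.94710326] [-0.1786686   0.87812152 -0.43299118  0.09746163]
top 360.5177153453003 258.47661085229197 187.69964284574604 [ 378.70657903  109.59968298 1101.25611377] [ 0.70713778 -0.70277009  0.05127403 -0.05866284]
```

View pics/top0.png

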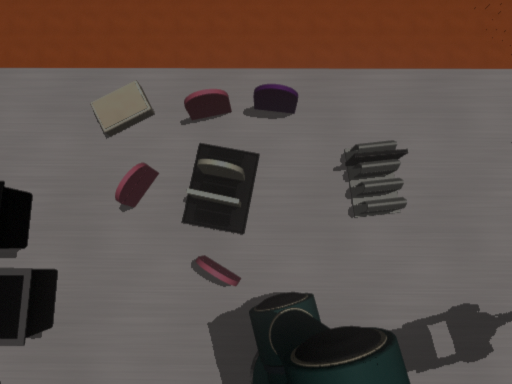

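View pics/side0.png

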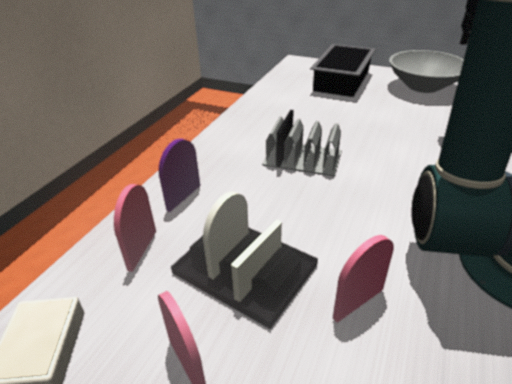

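The top view shows:
- **Tray:** black, around (220,190). It holds the white round-topped board at (221,168) and the white low square board at (214,199).
- **Rack:** around (377,178). The black lid is in its upper slot, near (378,156), and the two lower slots are free.
- **Look-alikes:** pink at (207,103), (136,185) and (217,270), and purple at (275,98). A cream slab lies flat at (121,107).

The white round-topped board at (221,168), or (227,233) in the side view, fits the description. I'll confirm it in an enlarged crop and measure.

```bash
cat > h.py <<'E'
import numpy as np,cv2
from scipy.spatial.transform import Rotation as R
def load(n): return dict(np.load(n))
def pts(c):
    v,u=np.mgrid[0:384,0:512]; z=c["z_map"]
    p=np.stack([(u-c["cx"])/c["fx"]*z,(v-c["cy"])/c["fy"]*z,z],-1)
    return p@R.from_quat(c["attitude"]).as_matrix().T+c["xyz"]
def ray_plane(c,uv,h):
    uv=np.atleast_2d(uv).astype(float)
    d=np.c_[(uv[:,0]-c["cx"])/c["fx"],(uv[:,1]-c["cy"])/c["fy"],np.ones(len(uv))]@R.from_quat(c["attitude"]).as_matrix().T
    t=(h-c["xyz"][2])/d[:,2]
    return c["xyz"]+t[:,None]*d
E
python3 - <<'E'
from h import *
t=load("top0.npz");s=load("side0.npz")
a=cv2.resize(t["image"][130:245,170:270],(500,575),interpolation=cv2.INTER_CUBIC)
b=cv2.resize(s["image"][180:330,165:325],(300,281),interpolation=cv2.INTER_CUBIC)
d=cv2.resize(s["image"][100:185,250:350],(300,255),interpolation=cv2.INTER_CUBIC)
o=np.zeros((575,800,3),np.uint8);o[:,:500]=a;o[:281,500:]=b;o[300:555,500:]=d
cv2.imwrite("pics/crop.png",o)
for n,c in(("top",t),("side",s)):
    P=pts(c);ok=c["z_map"]>0
    print(n,"bench z",np.median(P[...,2][ok&(abs(P[...,2])<25)]))
    def fit(m,l):
        q=P[m];
        if len(q)<5: print(l,len(q));return
        r=cv2.minAreaRect(q[:,:2].astype(np.float32))
        vx,vy,x,y=cv2.fitLine(q[:,:2].astype(np.float32),cv2.DIST_L2,0,.01,.01).ravel()
        print(l,len(q),"rect",np.round(r[0],1),np.round(r[1],1),round(r[2],1),"line",np.round([x,y],1),round(np.degrees(np.arctan2(vy,vx)),2),"z",np.round(np.percentile(q[:,2],[2,50,98]),1))
    img=c["image"].astype(int)
    if n=="top":
        tr=np.zeros(ok.shape,bool);tr[140:240,180:265]=1
        rk=np.zeros(ok.shape,bool);rk[130:220,335:415]=1
    else:
        tr=np.zeros(ok.shape,bool);tr[185:330,170:320]=1
        rk=np.zeros(ok.shape,bool);rk[105:180,258:346]=1
    white=(img.min(-1)>110)
    z=P[...,2]
    tray=tr&ok
    fit(tray&(z>118),"tall>118")
    fit(tray&(z>75)&(z<116),"75..116")
    fit(tray&(z>3)&(z<30),"tray")
    dark=img.max(-1)<50
    fit(rk&ok&(z>3),"rack all")
    fit(rk&ok&(z>85)&dark,"lid")
    m=rk&ok&(z>85)&~dark
    k,L,st,ce=cv2.connectedComponentsWithStats(m.astype(np.uint8))
    for i in range(1,k):
        if st[i,4]>10: fit(L==i,f"ridge{i} px{np.round(ce[i])}")
E
```

```text
top bench z 0.8568598739037725
tall>118 382 rect [590.2 228.4] [127.2  14.7] 79.8 line [587.1 225.2] 80.35 z [120.1 161.3 180.1]
75..116 457 rect [546.7 244.4] [150.3  94.4] 82.6 line [530.8 241.7] 88.56 z [ 76.4 107.7 113.4]
tray 2933 rect [548.2 236.8] [309.3 264.9] 0.4 line [541. 231.] -4.72 z [ 3.2  9.2 24.9]
rack all 4033 rect [ 596.7 -240.2] [281.1 253.5] 0.1 line [ 574.6 -217.7] 6.29 z [  3.3  79.7 120.5]
lid 628 rect [ 568.7 -215.8] [146.9 187.6] 87.8 line [ 609.5 -220.9] 23.79 z [ 85.3  97.4 123.2]
ridge1 px[376. 145.] 266 rect [ 662.  -216.5] [ 26.  108.5] 6.3 line [ 660.4 -214.7] -82.53 z [ 85.7 100.6 106.4]
ridge2 px[404. 150.] 13 rect [ 643.4 -283.7] [23.6  8.9] 65.6 line [ 642.2 -285.6] 75.23 z [114.2 119.7 122.7]
ridge5 px[379. 164.] 248 rect [ 606.1 -223.5] [ 26.5 110.4] 7.5 line [ 605. -221.] -83.14 z [ 87.5 101.3 106.8]
ridge9 px[383. 183.] 272 rect [ 551.6 -229.6] [ 25.3 111.8] 8.5 line [ 550.5 -228.6] -83.1 z [ 86.4 100.8 106.7]
ridge10 px[386. 203.] 334 rect [ 494.  -236.3] [ 28.6 109.3] 7.3 line [ 494.2 -234.2] -82.0 z [ 85.4  99.5 107. ]
side bench z 0.90005332
[... 252 characters left out ...]
.2 line [547.3 267. ] -22.49 z [ 3.2  9.6 27. ]
rack all 3549 rect [ 612.9 -348.4] [312.7 478.7] 21.2 line [ 580.  -219.7] -76.97 z [  3.2  38.4 120.5]
lid 215 rect [ 631.1 -212.2] [  9.  140.8] 5.1 line [ 628.4 -198.1] -85.5 z [ 86.  108.6 122.1]
ridge1 px[278. 125.] 201 rect [ 651.  -218.4] [ 37.4 152.5] 1.9 line [ 651.1 -210.1] -86.35 z [ 87.1 103.3 122. ]
ridge3 px[295. 130.] 177 rect [ 604.  -221.5] [ 23.9 113.6] 4.9 line [ 601.8 -217.3] -84.6 z [ 85.5  98.1 105.5]
ridge4 px[314. 132.] 187 rect [ 551.1 -229.1] [ 26.2 111.7] 6.4 line [ 547.6 -224.3] -84.4 z [ 85.7  99.  105.6]
ridge5 px[333. 135.] 195 rect [ 495.7 -234.8] [ 27.  111.3] 6.2 line [ 493.  -230.2] -83.9 z [ 85.6  98.4 105.3]
```

View pics/crop.png

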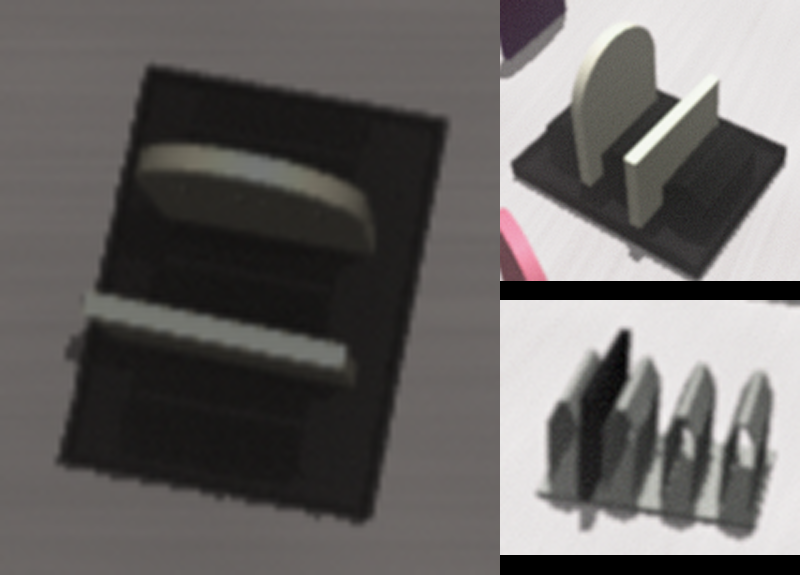

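The crop confirms it: the round-topped board is white plastic in the tray, and both rack slots away from the lid are free. Next I'll check the board's lean and work out the moves.

```bash
cat >> h.py <<'E'
def go(target,yang):
    """shift in tool axes (m) and turn about tool z so tool y has world angle yang(deg, mod 180)"""
    from workcell import robot
    s=robot.get_state();M=R.from_quat(s["tool_rot"]).as_matrix()
    d=M.T@(np.array(target)-s["eef_pos"])/1000
    cur=np.degrees(np.arctan2(M[1,1],M[0,1]))
    w=(yang-cur+90)%180-90
    print("t",s["clock"],"tcp",s["eef_pos"].round(1),"shift",d.round(4),"turn",round(-np.radians(w),4),"grip",round(s["grip_width"],1),"F",s["wrist_force"].round(1))
E
python3 - <<'E'
from h import *
for n in("top","side"):
    c=load(n+"0.npz");P=pts(c);z=P[...,2]
    d=np.hypot(P[...,0]-590,P[...,1]-228)
    img=c["image"].astype(int)
    m=(z>80)&(z<170)&(d<75)&(abs((P[...,0]-590)*np.cos(np.radians(-10))+(P[...,1]-228)*np.sin(np.radians(-10)))<20)
    q=P[m];
    for _ in range(4):
        a=q.mean(0);nrm=np.linalg.svd(q-a,full_matrices=0)[2][2];r=(q-a)@nrm;q=q[abs(r)<2.5*r.std()+.3]
    if nrm[0]<0:nrm=-nrm
    print(n,len(q),a.round(1),nrm.round(3),"yaw",np.degrees(np.arctan2(nrm[1],nrm[0])).round(2),"lean",np.degrees(np.arcsin(nrm[2])).round(2),r.std())
go([590,228,260],-10)
go([197,-645,260],-73)
E
```

```text
top 326 [584.  224.2 131.2] [ 0.986 -0.163 -0.044] yaw -9.4 lean -2.49 2.386929959060132
side 1376 [586.4 235.9 124. ] [ 0.983 -0.184 -0.006] yaw -10.59 lean -0.35 0.8699831620753352
t 0.1 tcp [ 197.4 -645.3  196.1] shift [ 0.6309 -0.7203 -0.0631] turn -1.0995 grip 85.3 F [ 0.5 -0.1 -0.6]
t 0.1 tcp [ 197.4 -645.3  196.1] shift [-0.0003 -0.0004 -0.0639] turn 0.0001 grip 85.3 F [ 0.5 -0.1 -0.6]
```

```bash
python3 -m inch '[100,0,0,-0.06,0, 100,0.04,-0.045,-0.075,-0.07, 100,0.08,-0.09,-0.075,-0.14, 100,0.12,-0.135,-0.075,-0.21, 100,0.16,-0.18,-0.075,-0.28]' && python3 -m inch '[100,0.04,-0.045,0,-0.1, 100,0.08,-0.09,0,-0.2, 100,0.12,-0.135,0,-0.3,100,0.16,-0.18,0,-0.4,100,0.16,-0.18,0,-0.4]'; python3 -c "
from h import *
go([591,228,260],-10)"
```

```text
clock: 0.72
eef_pos: [298.1, -424.7, 271.5]
tool_rot: [0.958, 0.285, 0.0, -0.0]
wrist_force: [1.6, -0.1, 0.3]
grip_width: 85.2
clock: 1.35
eef_pos: [334.2, -185.4, 272.2]
tool_rot: [0.882, 0.472, 0.001, 0.001]
wrist_force: [1.0, -0.6, -0.3]
grip_width: 85.6
t 1.35 tcp [ 334.2 -185.4  272.2] shift [ 0.4864 -0.0154  0.0124] turn -0.4129 grip 85.6 F [ 1.  -0.6 -0.3]
```

```bash
python3 -m inch '[100,0.06,-0.002,0,-0.08, 100,0.12,-0.004,0,-0.16, 100,0.18,-0.006,0,-0.24,100,0.24,-0.008,0,-0.32,100,0.30,-0.01,0,-0.41]' ; python3 -c "
from h import *
go([591,228,240],-10)"
```

```text
clock: 1.98
eef_pos: [494.4, 67.0, 271.5]
tool_rot: [0.768, 0.64, -0.0, 0.0]
wrist_force: [1.7, -1.4, 0.9]
grip_width: 85.5
t 1.975 tcp [494.4  67.  271.5] shift [0.1758 0.0659 0.0314] turn -0.0076 grip 85.5 F [ 1.7 -1.4  0.9]
```

```bash
python3 -m inch '[100,0.058,0.022,0,-0.008, 100,0.116,0.044,0,-0.008, 100,0.176,0.066,0,-0.008,100,0.176,0.066,0.03,-0.008,100,0.176,0.066,0.03,-0.008]' ; python3 - <<'E'
from h import *
from workcell import cams
go([591,228,139.5],-10)
for n in("wrist","side"):
    c=cams.camera(n);np.savez(n+"1.npz",**c);cv2.imwrite(f"pics/{n}1.png",c["image"])
E
```

```text
clock: 2.6
eef_pos: [590.2, 226.1, 238.6]
tool_rot: [0.767, 0.642, -0.002, -0.001]
wrist_force: [-0.5, 0.1, 0.4]
grip_width: 85.4
t 2.6 tcp [590.2 226.1 238.6] shift [0.0022 0.0009 0.0991] turn -0.0019 grip 85.4 F [-0.5  0.1  0.4]
```

View pics/wrist1.png

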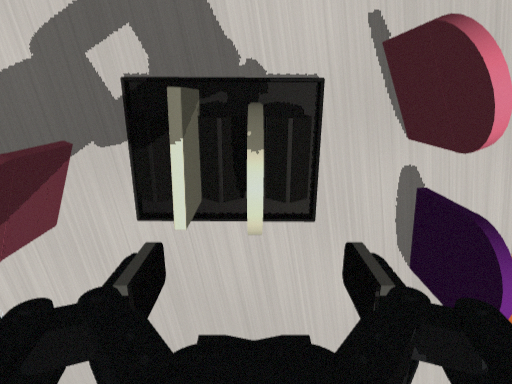

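View pics/side1.png

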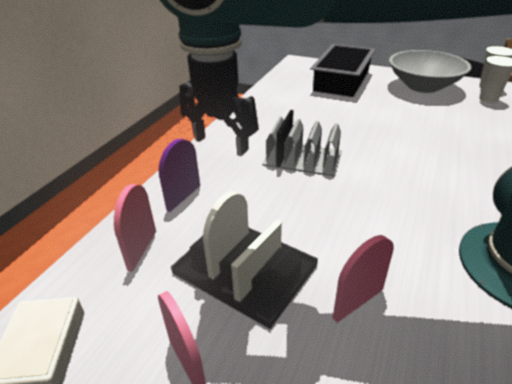

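The wrist view shows the board edge-on at column 255. That is centred between the fingers, whose inner edges are at columns 164 and 344. I'll check its position with the wrist camera's calibration.

```bash
python3 - <<'E'
from h import *
c=load("wrist1.npz");P=pts(c);z=P[...,2]
m=(z>120)&(z<200)&(c["z_map"]>0)&(abs(P[...,0]-590)<60)&(abs(P[...,1]-228)<90);m[240:]=0
q=P[m];r=cv2.minAreaRect(q[:,:2].astype(np.float32));print(len(q),r,np.percentile(q[:,2],[1,50,99]))
t=q[q[:,2]>174];print(t.mean(0),len(t))
s=load("side1.npz");d=R.from_quat(s["attitude"]).as_matrix().T@(np.array([590,226,238.6])-s["xyz"]);print(d[0]/d[2]*s["fx"]+s["cx"],d[1]/d[2]*s["fy"]+s["cy"])
E
```

```text
2108 ((592.4097900390625, 229.66461181640625), (124.33804321289062, 13.60708999633789), 79.68272399902344) [128.16836794 171.83150555 179.08038899]
[592.40240759 229.40782483 176.85789419] 873
222.62761935846 170.27842009828368
```

Top, side and wrist agree to within 2 mm on the board's centre, about (592, 229). Descending, then gripping.

```bash
python3 -m inch '[100,0.002,0.001,0.035,0, 100,0.002,0.001,0.07,0, 100,0.002,0.001,0.098,0,100,0.002,0.001,0.098,0]' ; python3 -m inch '[0,0,0,0,0, 0,0,0,0,0,0,0,0,0,0,0,0,0,0,0,0,0,0,0,0]'; python3 -m inch '[0,0,0,0,0, 0,0,0,0,0]'; python3 -c "
from h import *
go([591,228,230],-10)"
```

```text
clock: 3.2
eef_pos: [591.4, 227.5, 143.6]
tool_rot: [0.767, 0.642, -0.001, -0.0]
wrist_force: [-0.0, -0.6, 0.8]
grip_width: 85.2
clock: 3.82
eef_pos: [591.8, 228.5, 143.9]
tool_rot: [0.767, 0.642, -0.0, 0.0]
wrist_force: [-0.2, 0.3, -1.0]
grip_width: 0.1
clock: 4.08
eef_pos: [591.7, 228.5, 143.8]
tool_rot: [0.766, 0.642, -0.0, -0.0]
wrist_force: [-0.5, 0.4, 0.2]
grip_width: -0.1
t 4.075 tcp [591.7 228.5 143.8] shift [-0.0007 -0.0006 -0.0862] turn -0.0014 grip -0.1 F [-0.5  0.4  0.2]
```

The gripper closed to 0 without feeling the board. Looking to see why.

```bash
python3 - <<'E'
from h import *
from workcell import cams
o=np.zeros((384,800,3),np.uint8)
for n in("wrist","side"):
    c=cams.camera(n);np.savez(n+"2.npz",**c);cv2.imwrite(f"pics/{n}2.png",c["image"])
E
```

```text
(no output)
```

View pics/wrist2.png

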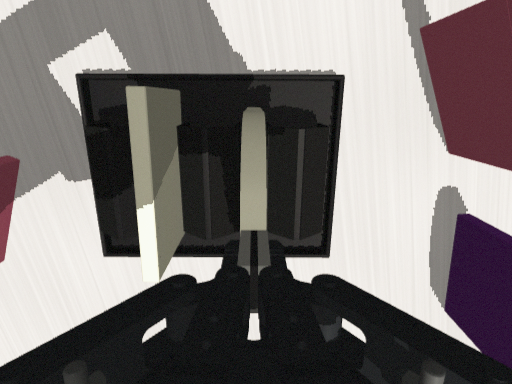

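View pics/side2.png

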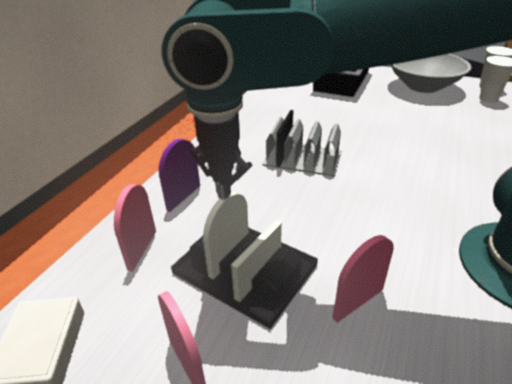

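The side view shows the closed fingers at (222,193), behind the board on its far (−y) side. So the fingertips aren't where the reported TCP says relative to the cameras. I'll measure the fingertips in the camera depth.

```bash
python3 - <<'E'
from h import *
for n,box in(("side2",(150,205,195,255)),("wrist2",(225,384,150,360))):
    c=load(n+".npz");P=pts(c);img=c["image"].astype(int)
    m=np.zeros(P.shape[:2],bool);m[box[0]:box[1],box[2]:box[3]]=1
    m&=(c["z_map"]>0)&(img.max(-1)<70)&(P[...,2]>100)
    q=P[m];print(n,len(q),"cam",c["xyz"],"zrange",np.percentile(q[:,2],[0,2,50,98]))
    v,u=np.nonzero(m)
    for lo,hi in((100,120),(120,140),(140,150),(150,160),(160,175),(175,200),(200,240)):
        k=(q[:,2]>=lo)&(q[:,2]<hi)
        if k.sum()>3:print(lo,k.sum(),np.median(q[k],0).round(1),"min",q[k].min(0).round(0),"max",q[k].max(0).round(0),"px",np.median(u[k]),np.median(v[k]))
s=load("side2.npz");d=R.from_quat(s["attitude"]).as_matrix().T@(np.array([591.7,228.5,143.8])-s["xyz"]);print(d[0]/d[2]*s["fx"]+s["cx"],d[1]/d[2]*s["fy"]+s["cy"])
E
python3 -c "
import cv2
for n,b in(('side2',(140,290,170,300)),):
    i=cv2.imread(f'pics/{n}.png')[b[0]:b[1],b[2]:b[3]];cv2.imwrite('pics/c2.png',cv2.resize(i,None,fx=4,fy=4,interpolation=2))"
```

```text
side2 1302 cam [280.94979131 745.68535938 644.94710326] zrange [186.06950586 197.60168159 262.39996772 294.07545275]
175 34 [580.9 235.9 193.3] min [578. 227. 186.] max [594. 241. 200.] px 226.0 193.5
200 269 [584.  238.3 230.5] min [556. 221. 200.] max [629. 247. 240.] px 223.0 179.0
wrist2 23073 cam [605.03965225 299.53517989 321.30550213] zrange [183.91573694 198.50343682 247.61184926 274.15344612]
175 529 [594.4 235.8 193.4] min [580. 231. 184.] max [607. 239. 200.] px 254.0 245.0
200 8924 [593.1 235.1 232.8] min [555. 213. 200.] max [629. 246. 240.] px 254.0 294.0
224.87323254316314 210.61425068527544
```

View pics/c2.png

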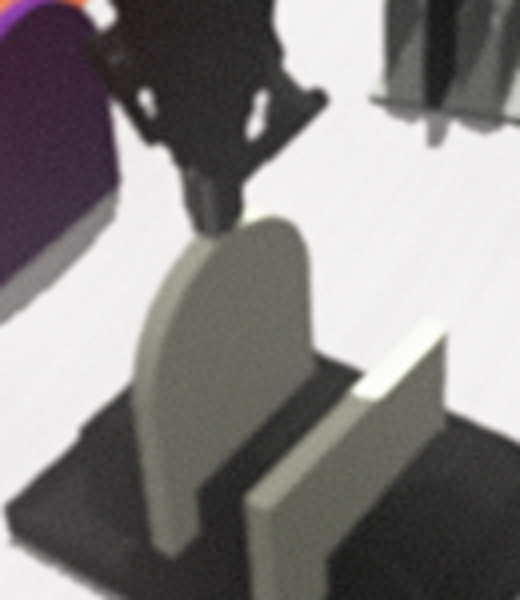

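The fingertips are at z≈185 by both the side and wrist depth, but the reported TCP z is 144. So the real tip sits about 41 mm above the reported TCP, while x and y agree within about 3 mm. The fingers closed just above the board's top (178) and touched nothing. I'll go by the cameras: open, go 45 mm lower and check again.

```bash
python3 -m inch '[100,0,0,0,0, 100,0,0,0,0,100,0,0,0,0,100,0,0,0,0]' ; python3 -m inch '[100,0,0,0.02,0, 100,0,0,0.04,0,100,0,0,0.045,0,100,0,0,0.045,0]'; python3 - <<'E'
from h import *
from workcell import cams
go([591,228,98],-10)
for n in("wrist","side"):
    c=cams.camera(n);np.savez(n+"3.npz",**c);cv2.imwrite(f"pics/{n}3.png",c["image"])
    P=pts(c);m=(c["z_map"]>0)&(c["image"].max(-1)<70)&(P[...,2]>118)&(abs(P[...,0]-590)<65)&(abs(P[...,1]-228)<25)
    q=P[m];print(n,len(q),q[:,2].min(),np.percentile(q[:,2],1));k=q[q[:,2]<q[:,2].min()+15];print(k[:,0].min(),k[:,0].max(),k[:,1].min(),k[:,1].max())
a=cv2.imread("pics/side3.png")[130:290,170:310];b=cv2.imread("pics/wrist3.png")
cv2.imwrite("pics/c3.png",np.hstack([cv2.resize(a,(350,400)),cv2.resize(b,(450,400))]))
E
```

```text
clock: 4.68
eef_pos: [591.8, 228.5, 143.8]
tool_rot: [0.767, 0.642, 0.0, 0.0]
wrist_force: [0.1, 0.1, 0.2]
grip_width: 72.3
clock: 5.18
eef_pos: [591.5, 228.4, 98.1]
tool_rot: [0.767, 0.642, -0.0, -0.0]
wrist_force: [0.1, -0.0, 0.9]
grip_width: 85.5
t 5.175 tcp [591.5 228.4  98.1] shift [-0.0005 -0.0005  0.0001] turn -0.0015 grip 85.5 F [ 0.1 -0.   0.9]
wrist 33693 145.6547610174635 152.35360240595264
538.2212804125675 648.3603434298732 209.2876571718113 246.1129417904011
side 1864 150.09104772905994 157.29161199835633
537.7642845989822 637.9110762127941 214.05147374576075 245.3718077048551
```

View pics/c3.png

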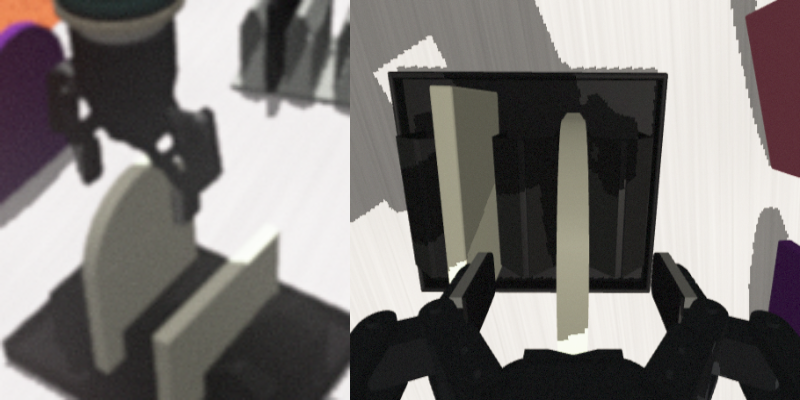

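The open fingers now straddle the board. Their tips are at z≈150, which becomes about 139 when shut, and they are centred at x≈593. Closing.

```bash
python3 -m inch '[0,0,0,0,0, 0,0,0,0,0,0,0,0,0,0,0,0,0,0,0,0,0,0,0,0]'; python3 -m inch '[0,0,0,0,0]'; python3 -c "
from h import *
go([591,228,230],-10)"
```

```text
clock: 5.9
eef_pos: [591.8, 228.6, 99.0]
tool_rot: [0.767, 0.642, 0.0, 0.0]
wrist_force: [-0.5, 0.5, 1.8]
grip_width: 13.1
clock: 6.02
eef_pos: [591.8, 228.6, 99.0]
tool_rot: [0.766, 0.642, 0.0, 0.0]
wrist_force: [-0.2, -0.6, 1.9]
grip_width: 13.1
t 6.025 tcp [591.8 228.6  99. ] shift [-0.0007 -0.0007 -0.131 ] turn -0.0014 grip 13.1 F [-0.2 -0.6  1.9]
```

The grip holds at 13.1 mm. Lifting 150 mm, slowly at first.

```bash
python3 -m inch '[0,0,0,-0.015,0, 0,0,0,-0.04,0,0,0,0,-0.07,0,0,0,0,-0.1,0,0,0,0,-0.15,0]'; python3 -m inch '[0,0,0,0,0]'; python3 - <<'E'
from h import *
from workcell import cams
for x in((591,228,240),(523,-233,240)): go(x,7)
for n in("wrist","side"):
    c=cams.camera(n);np.savez(n+"4.npz",**c);cv2.imwrite(f"pics/{n}4.png",c["image"])
a=cv2.imread("pics/side4.png");b=cv2.imread("pics/wrist4.png")
cv2.imwrite("pics/c4.png",np.hstack([cv2.resize(a,(400,300)),cv2.resize(b,(400,300))]))
E
```

```text
clock: 6.65
eef_pos: [591.1, 228.2, 249.2]
tool_rot: [0.767, 0.642, -0.001, -0.0]
wrist_force: [0.8, 1.1, -1.1]
grip_width: 13.0
clock: 6.78
eef_pos: [592.7, 228.9, 254.2]
tool_rot: [0.766, 0.642, 0.003, 0.001]
wrist_force: [0.9, 0.6, -2.3]
grip_width: 13.3
t 6.775 tcp [592.7 228.9 254.2] shift [-0.0012 -0.0016  0.0142] turn -0.2981 grip 13.3 F [ 0.9  0.6 -2.3]
t 6.775 tcp [592.7 228.9 254.2] shift [-0.467   0.0121  0.0128] turn -0.2981 grip 13.3 F [ 0.9  0.6 -2.3]
```

View pics/c4.png

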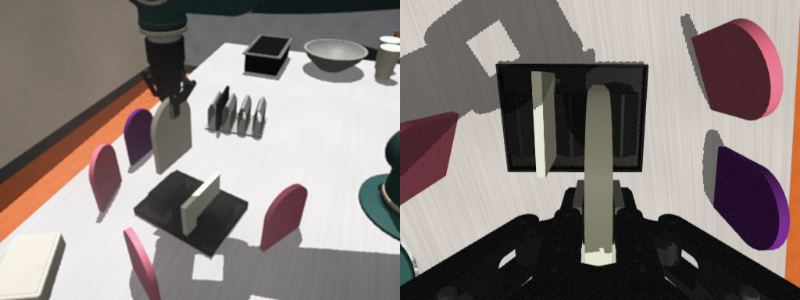

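The white board is out and vertical, and the low board is still in the tray. Moving over the rack's near slot, the one farthest from the lid.

```bash
python3 -m inch '[0,-0.03,0,0,-0.05, 0,-0.075,0.002,0,-0.1,0,-0.125,0.004,0,-0.16,0,-0.175,0.006,0,-0.22,0,-0.225,0.006,0,-0.298]'; python3 -c "
from h import *
go([523,-233,254],7)"
```

```text
clock: 7.5
eef_pos: [557.3, 4.5, 247.3]
tool_rot: [0.662, 0.75, -0.001, -0.001]
wrist_force: [0.2, -0.5, -2.9]
grip_width: 13.2
t 7.5 tcp [557.3   4.5 247.3] shift [-0.2314 -0.0636 -0.0066] turn 0.0023 grip 13.2 F [ 0.2 -0.5 -2.9]
```

```bash
python3 -m inch '[0,-0.05,-0.014,0,0, 0,-0.1,-0.028,0,0,0,-0.15,-0.042,0,0,0,-0.2,-0.056,0,0,0,-0.231,-0.064,0,0]'; python3 -m inch '[0,0,0,0,0,0,0,0,0,0]'; python3 - <<'E'
from h import *
from workcell import cams
go([523,-233,254],7)
for n in("wrist","side","top"):
    c=cams.camera(n);np.savez(n+"5.npz",**c);cv2.imwrite(f"pics/{n}5.png",c["image"])
a=cv2.imread("pics/side5.png");b=cv2.imread("pics/wrist5.png");t=cv2.imread("pics/top5.png")
o=np.zeros((600,800,3),np.uint8);o[:300,:400]=cv2.resize(a,(400,300));o[:300,400:]=cv2.resize(t,(400,300));o[300:,:400]=cv2.resize(b,(400,300));o[300:,400:]=cv2.resize(a[50:200,230:430],(400,300))
cv2.imwrite("pics/c5.png",o)
c=load("wrist5.npz");P=pts(c);ok=c["z_map"]>0;z=P[...,2]
# tops at 96..106
m=ok&(z>90)&(z<107)&(c["image"].min(-1)>25)
k,L,st,ce=cv2.connectedComponentsWithStats(m.astype(np.uint8))
for i in range(1,k):
    if st[i,4]>60:
        q=P[L==i];r=cv2.minAreaRect(q[:,:2].astype(np.float32));print(ce[i].round(),st[i,4],np.round(r[0],1),np.round(r[1],1),round(r[2],1))
# held board
m=ok&(z>150)&(z<260)&(c["image"].min(-1)>45)
q=P[m]
for lo,hi in((150,180),(180,215),(215,250)):
    k=q[(q[:,2]>lo)&(q[:,2]<hi)]
    if len(k)>20:r=cv2.minAreaRect(k[:,:2].astype(np.float32));print("board",lo,len(k),r)
E
```

```text
clock: 8.12
eef_pos: [521.7, -233.1, 247.3]
tool_rot: [0.663, 0.748, -0.0, -0.001]
wrist_force: [0.4, 0.8, -2.6]
grip_width: 13.6
clock: 8.38
eef_pos: [522.6, -230.7, 247.8]
tool_rot: [0.663, 0.749, -0.0, -0.001]
wrist_force: [1.3, -0.2, -1.8]
grip_width: 13.1
t 8.375 tcp [ 522.6 -230.7  247.8] shift [-0.0023  0.0001 -0.0062] turn -0.0004 grip 13.1 F [ 1.3 -0.2 -1.8]
[228. 165.] 1683 [ 495.  -237.1] [ 20.7 110.3] 5.1
[279. 165.] 1683 [ 552.5 -230.6] [ 21.7 110.2] 7.9
[328. 167.] 1834 [ 606.5 -224.4] [ 22.4 110.2] 6.5
[378. 168.] 1808 [ 662.  -217.9] [ 21.9 110. ] 6.2
board 180 29 ((515.1591796875, -166.87576293945312), (11.905302047729492, 0.20670121908187866), 6.850304126739502)
board 215 39 ((515.1929931640625, -167.03013610839844), (12.938182830810547, 0.3976893424987793), 6.909867286682129)
```

View pics/c5.png

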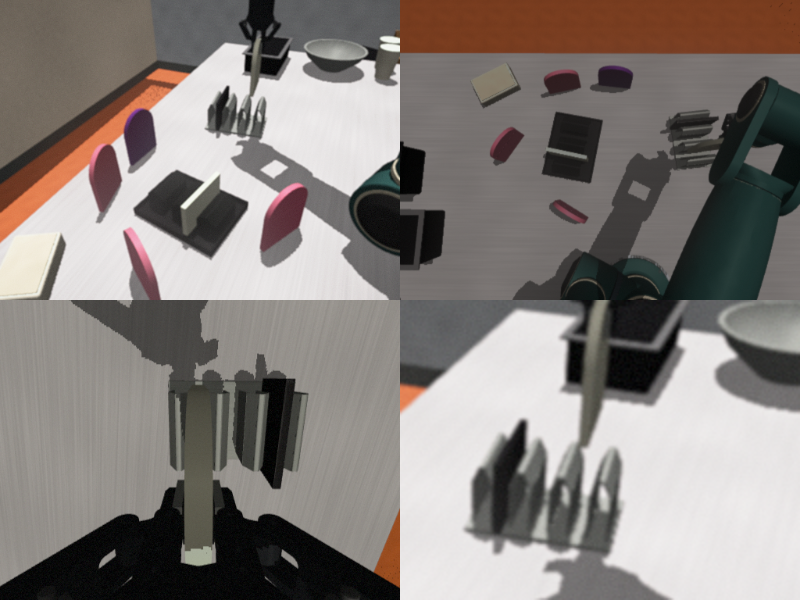

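The wrist camera puts the slot centre at (523.8, −233.9) and the held board at (523.1, −231.5). That is 0.4 mm off across the slot and 2.4 mm along it, with matching yaw. The lid is still in its slot. Lowering: the board is fully down at a reported z of about 99.

```bash
python3 -m inch '[0,-0.002,0,0.02,0, 0,-0.002,0,0.04,0,0,-0.002,0,0.055,0,0,-0.002,0,0.07,0,0,-0.002,0,0.085,0]'; python3 -m inch '[0,0,0,0.012,0, 0,0,0,0.024,0,0,0,0,0.036,0,0,0,0,0.046,0,0,0,0,0.046,0]'; python3 - <<'E'
from h import *
from workcell import cams
go([523.5,-233.5,99],7)
for n in("wrist","side"):
    c=cams.camera(n);np.savez(n+"6.npz",**c);cv2.imwrite(f"pics/{n}6.png",c["image"])
a=cv2.imread("pics/side6.png");b=cv2.imread("pics/wrist6.png")
cv2.imwrite("pics/c6.png",np.hstack([cv2.resize(a[60:210,230:400],(400,353)),cv2.resize(b,(400,353))]))
E
```

```text
clock: 9.15
eef_pos: [523.1, -233.1, 162.8]
tool_rot: [0.663, 0.749, 0.0, 0.0]
wrist_force: [-0.4, -0.7, -2.2]
grip_width: 13.2
clock: 9.78
eef_pos: [522.8, -233.0, 116.9]
tool_rot: [0.663, 0.749, -0.0, -0.001]
wrist_force: [-0.2, -0.4, -1.5]
grip_width: 13.4
t 9.775 tcp [ 522.8 -233.   116.9] shift [-0.0006  0.0007  0.0179] turn -0.0001 grip 13.4 F [-0.2 -0.4 -1.5]
```

View pics/c6.png

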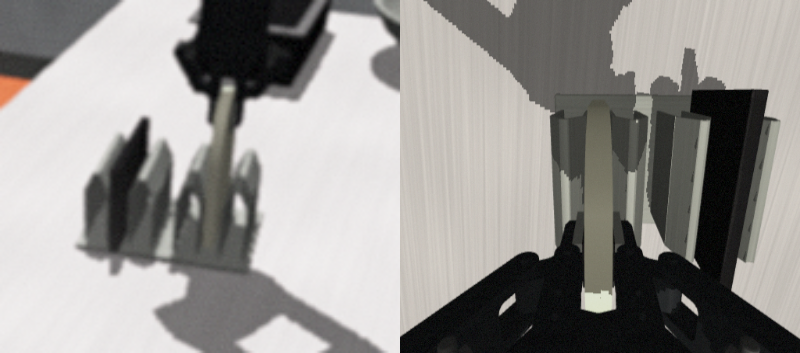

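The board is in the near slot and running free, with no contact force. Lowering the last 18 mm gently until the floor pushes back.

```bash
python3 -m inch '[0,0,0,0.006,0, 0,0,0,0.011,0,0,0,0,0.014,0,0,0,0,0.016,0,0,0,0,0.016,0]'; python3 -m inch '[0,0,0,0.001,0, 0,0,0,0.002,0,0,0,0,0.002,0]'
```

```text
clock: 10.5
eef_pos: [523.1, -233.1, 101.7]
tool_rot: [0.663, 0.749, -0.0, -0.0]
wrist_force: [-0.0, 0.5, -1.8]
grip_width: 13.2
clock: 10.88
eef_pos: [523.1, -233.1, 99.8]
tool_rot: [0.663, 0.749, 0.0, -0.0]
wrist_force: [-0.1, 0.3, -2.7]
grip_width: 13.4
```

```bash
python3 -m inch '[0,0,0,0.001,0, 0,0,0,0.001,0]'; python3 -m inch '[0,0,0,0.001,0, 0,0,0,0.001,0]';python3 -m inch '[0,0,0,0.001,0, 0,0,0,0.001,0]'
```

```text
clock: 11.12
eef_pos: [523.2, -233.2, 99.0]
tool_rot: [0.663, 0.749, 0.0, 0.0]
wrist_force: [0.3, 0.2, -1.3]
grip_width: 13.2
clock: 11.38
eef_pos: [523.5, -233.2, 99.0]
tool_rot: [0.663, 0.749, 0.0, 0.001]
wrist_force: [-2.5, 1.8, 8.2]
grip_width: 13.4
clock: 11.62
eef_pos: [523.7, -233.2, 99.0]
tool_rot: [0.663, 0.749, 0.0, 0.001]
wrist_force: [-5.2, 3.4, 17.3]
grip_width: 13.3
```

The floor contact is clear: z stopped at 99.0 and the push rose to 17 N. I'll ease off 2 mm of command, then open and look.

```bash
python3 -m inch '[0,0,0,-0.0015,0, 0,0,0,-0.0015,0]'; python3 -m inch '[100,0,0,0,0,100,0,0,0,0,100,0,0,0,0,100,0,0,0,0,100,0,0,0,0]';python3 - <<'E'
from h import *
from workcell import cams
go([523.5,-233.5,99],7)
for n in("wrist","side"):
    c=cams.camera(n);np.savez(n+"7.npz",**c);cv2.imwrite(f"pics/{n}7.png",c["image"])
a=cv2.imread("pics/side7.png");b=cv2.imread("pics/wrist7.png")
cv2.imwrite("pics/c7.png",np.hstack([cv2.resize(a[60:210,230:400],(400,353)),cv2.resize(b,(400,353))]))
E
```

```text
clock: 11.88
eef_pos: [523.4, -233.3, 98.9]
tool_rot: [0.663, 0.749, 0.0, 0.0]
wrist_force: [-1.1, 0.6, 6.6]
grip_width: 13.5
clock: 12.5
eef_pos: [523.1, -233.1, 98.3]
tool_rot: [0.663, 0.749, 0.0, -0.0]
wrist_force: [0.3, -0.1, 0.1]
grip_width: 85.3
t 12.5 tcp [ 523.1 -233.1   98.3] shift [-0.0004  0.0004 -0.0007] turn -0.0002 grip 85.3 F [ 0.3 -0.1  0.1]
```

View pics/c7.png

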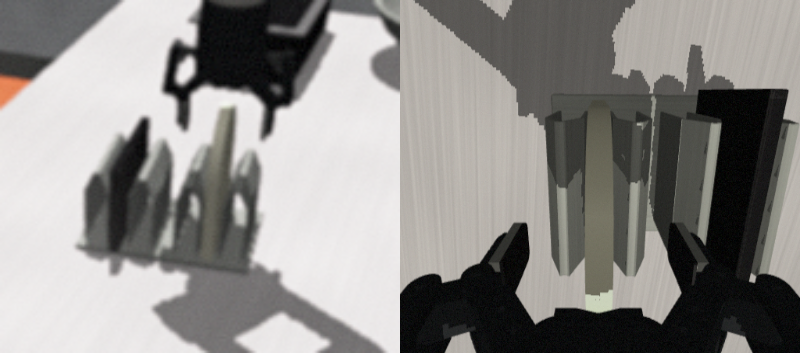

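The board stands released in the slot and the fingers are clear on both sides. Retreating straight up, then a final check.

```bash
python3 -m inch '[100,0,0,-0.03,0,100,0,0,-0.07,0,100,0,0,-0.11,0,100,0,0,-0.15,0,100,0,0,-0.17,0]'; python3 -m inch '[100,-0.05,0,0,0,100,-0.1,0,0,0,100,-0.15,0,0,0,100,-0.2,0,0,0,100,-0.2,0,0,0]'; python3 - <<'E'
from h import *
from workcell import cams
go([523.5,-233.5,99],7)
for n in("wrist","side","top"):
    c=cams.camera(n);np.savez(n+"8.npz",**c);cv2.imwrite(f"pics/{n}8.png",c["image"])
    P=pts(c);z=P[...,2];ok=c["z_map"]>0
    m=ok&(z>124)&(z<195)&(abs(P[...,0]-523)<35)&(abs(P[...,1]+233)<85)&(c["image"].min(-1)>40)
    q=P[m]
    if len(q)>20:print(n,len(q),cv2.minAreaRect(q[:,:2].astype(np.float32)),np.percentile(q[:,2],[1,99]))
a=cv2.imread("pics/side8.png");b=cv2.imread("pics/wrist8.png");t=cv2.imread("pics/top8.png")
o=np.zeros((600,800,3),np.uint8);o[:300,:400]=cv2.resize(a,(400,300));o[:300,400:]=cv2.resize(t,(400,300));o[300:,:400]=cv2.resize(b,(400,300));o[300:,400:]=cv2.resize(a[60:210,230:430],(400,300))
cv2.imwrite("pics/c8.png",o)
E
```

```text
clock: 13.22
eef_pos: [523.4, -233.3, 270.5]
tool_rot: [0.663, 0.749, 0.0, 0.001]
wrist_force: [-0.5, -0.3, -1.1]
grip_width: 85.4
clock: 13.85
eef_pos: [546.9, -434.3, 265.5]
tool_rot: [0.664, 0.748, -0.0, -0.002]
wrist_force: [0.5, 0.9, -0.0]
grip_width: 85.2
t 13.85 tcp [ 546.9 -434.3  265.5] shift [0.2018 0.001  0.167 ] turn -0.0028 grip 85.2 F [ 0.5  0.9 -0. ]
wrist 67 ((530.2749633789062, -288.9705810546875), (13.48519515991211, 10.523799896240234), 9.420450210571289) [138.64812203 153.84921172]
side 234 ((523.1188354492188, -226.75466918945312), (14.053521156311035, 120.04905700683594), 6.817693710327148) [125.12549799 179.1231736 ]
top 292 ((521.964111328125, -230.38894653320312), (13.799555778503418, 124.02400207519531), 6.656523704528809) [126.92194586 180.94610065]
```

View pics/c8.png

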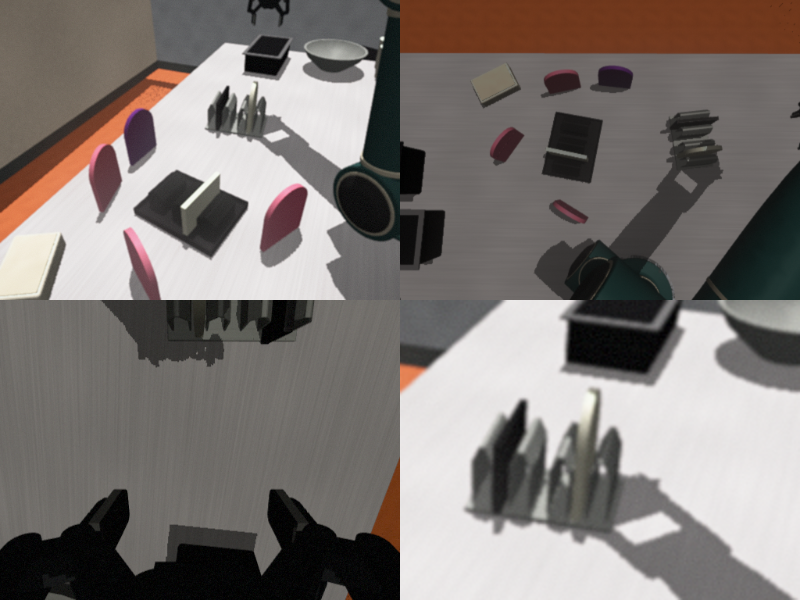

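The board stands upright in the near slot at about (522.5, −230), with its top at about 179. The low board and the lid have not moved, and the arm is well clear. Handing in.

```bash
python3 -c "
from workcell import robot
print(robot.close_job())"
```

```text
the job is handed in; nothing more can be done
None
```

I moved the white round-topped board from the tray into the rack's free near slot, the one farthest from the lid. I lowered it until it met the floor, with z stopping at 99.0 and the push reaching 17 N, then released it and moved the arm clear. The job was handed in at about 14 s.

- **Final checks:** In the top and side views the board stands upright, rounded end up, centred to within a few mm along the slot, with its top at about 179–181 mm (178 expected). By eye, the low board and the lid have not moved.
- **First grasp missed:** My first closing of the gripper caught nothing and touched nothing. The fingertips were about 41 mm higher than the reported TCP according to the side and wrist depth images. I used the camera heights from then on, and the second grasp held at 13 mm.
- **Smaller disagreements:** The cameras differ by 2–4 mm on the board's final position along the slot, because each sees it only in part. The last wrist picture caught only one end of the board, so it doesn't confirm the centring.

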